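# Let two sample jars out of the gravity dispenser

### The job

Let two sample jars out of the gravity dispenser: with the fingertips, press its side lever all the way down and keep it down until a jar has rolled under the lifted gate into the outlet tray, let the lever come all the way up again so that the gate shuts and the row moves up, then do the same once more. The other three jars stay in the row behind the shut gate. Work only the lever: do not touch or lift the jars, and leave the things standing around as they are.

Things in the scene. Friction and masses are not known exactly. Their poses are not given: they have to be found in the camera images.
- dispenser: Fixed gravity dispenser for jars: aluminium chute on a white stand, sloping 15 degrees, 104 mm wide, x = -0.12 (end stop) to 0.20. Origin on the bench under the jar at the gate; x level, uphill along the chute, y across, z up. Chute floor 48 mm above the bench at the origin, side rails 14 mm high. Near the lever nothing is higher than 125 mm; the jars rise to 130 mm at the high end.
- outlet (a point): Middle of the outlet tray, the chute's last 100 mm below the gate, with room for two jars; 20 mm off its floor. In the dispenser frame (-0.082, 0, 0.047). Jar axes come to rest at dispenser x = -0.102 (first jar) and -0.063 (second), z = 0.041 and 0.052.
- lever (a joint): Rocker angle (rad): 0 = lever up, gate shut; 0.74 = pressed to its stop, gate open. Each full stroke lets out one jar, as a second bar drops and holds the row back. The gate clears the jar only beyond about 0.62; the jar then needs about 0.6 s to roll out, lever held down. Let go, a spring lifts it. Pressing the pad takes 2 N at the top, 5 N at the bottom.
- lever_pivot (a point): Middle of the rocker's axis, which runs across the chute (along dispenser y): in the dispenser frame (-0.013, 0, 0.084). The pad's face swings about this axis at 64 mm.
- lever_pad: Black rubber pad at the end of the rocker's side arm, beside the chute; 40 mm along x, 34 mm across, 7 mm thick. Origin mid upper face; x away from the pivot, z out of the face. Origin in the dispenser frame: lever up (0.041, -0.075, 0.119), far end 21 degrees high; half way (0.050, -0.075, 0.097), level; fully pressed (0.051, -0.075, 0.074), far end 21 degrees low. Free space below.
- gate_edge (a point): Middle of the lower edge of the gate, a 6 mm steel bar with a blade across the chute; about 29 mm off the chute floor when shut, 42 mm when open (jars are 40 mm).
- jar1: White plastic sample jar with a grey screw cap, 40 mm across, 92 mm long, about 40 g, lying across the chute, first in the row, against the gate. Origin on its axis at mid-length; rolls, so its orientation turns. Start in the dispenser frame: x = -0.004, z = 0.068.
- jar2: White plastic sample jar with a grey screw cap, 40 mm across, 92 mm long, about 40 g, lying across the chute, number 2 in the row, counted uphill from the gate. Origin on its axis at mid-length; rolls, so its orientation turns. Start in the dispenser frame: x = 0.034, z = 0.078.
- jar3: White plastic sample jar with a grey screw cap, 40 mm across, 92 mm long, about 40 g, lying across the chute, number 3 in the row, counted uphill from the gate. Origin on its axis at mid-length; rolls, so its orientation turns. Start in the dispenser frame: x = 0.073, z = 0.088.
- jar4: White plastic sample jar with a grey screw cap, 40 mm across, 92 mm long, about 40 g, lying across the chute, number 4 in the row, counted uphill from the gate. Origin on its axis at mid-length; rolls, so its orientation turns. Start in the dispenser frame: x = 0.112, z = 0.099.
- jar5: White plastic sample jar with a grey screw cap, 40 mm across, 92 mm long, about 40 g, lying across the chute, number 5 in the row, counted uphill from the gate. Origin on its axis at mid-length; rolls, so its orientation turns. Start in the dispenser frame: x = 0.151, z = 0.109.
- wash_bottle: White plastic reagent bottle with paper label and cap, standing, 64 mm across, 150 mm tall; origin under its middle; a bystander.
- beaker: Glass beaker, standing, 62 mm across the rim, 75 mm tall; origin under its middle; a bystander.
- full_jar: A filled sample jar like those in the dispenser, standing upright on the bench, 40 mm across, 92 mm tall; origin under its middle; a bystander.
- spatula: Narrow steel laboratory spatula lying on the bench, 182 mm long, 6 to 14 mm wide, 5 mm thick; a bystander.
Not all that is in view belongs to the job. What is shaped like the jar4 but purple is not meant.

How it is judged:
By the outcome, as a careful person would: the job done as asked, in the order asked, and still so for the second after the job is handed in, with the robot touching nothing.
It also fails if it takes over 48 s, if anything falls off the work surface, if the arm or the gripper's body presses on something with over 40 N, if the wrist force passes 120 N, or if a joint passes its speed limit or range.

### The arm

A 7-joint arm with a two-finger parallel gripper is mounted at the origin on the work surface. World frame = base frame: x ahead of the robot, y to its left, z up, the work surface at z = 0. Lengths are in m, angles in rad, forces in N, time in s.
With the tool pointing down it reaches from about 0.425 to 0.875 m from the base axis. Payload 4.7 kg.
Tool frame: the origin (TCP) lies midway between the tips of the shut fingers; the grasp point (between the pads) lies 19 mm behind it; z points along the fingers, y is the direction in which the jaws open and shut (so a half turn about z gives the same grasp; the last joint's range is limited). The gripper opens to 87 mm and grips with 3 to 60 N. Pads are 19 mm wide; open, the fingers measure 117 mm over their backs; the gripper's body (75 mm by 190 mm) begins 51 mm behind the grasp point.
Start: joints at [0.014, 0.321, -0.07, 1.45, 0.023, 1.371, -0.057], TCP at [0.65, -0, 0.223] pointing down, gripper open.
Joint ranges: [-2.86, 2.86], [-0.3, 2.09], [-1.38, 1.24], [0.06, 2.45], [-1.56, 4.7], [0.09, 2.05], [-2.69, 2.69]. Speed limits (rad/s): [2.57, 2.57, 3.14, 3.14, 3.14, 3.14, 3.14].

### API

Orientations are given as a rotation vector (axis times angle).
In Python, from bench import get_state, eyes, job gives the robot as it stands. The module is installed in compiled form; this text tells all that it offers.
- The arm moves only by the shell command python3 -m jog 'ROWS' [FORCE]. ROWS is JSON, a list that holds one entry, the list of rows, each a list of 5 numbers: the opening, from 0 (shut) to 1 (fully open), then the shift along the tool's x, y, z in units of 40 mm (1.0 is 40 mm), then the turn about the tool's z in units of 5 degrees (1.0 is 5 degrees). In form: [[[jaw, dx, dy, dz, turn], ...]]. A call has 1 to 10 rows; each row shifts and turns the commanded pose from where the row before left it, along the tool's axes as they then stand; what a row does not reach is not made up. A row lasts 1/8 s, in which the tool goes at most 62.5 mm and 10.7 degrees, less where a joint would pass 70% of its speed; a pose out of reach is approached as far as the arm can. A call is refused whole if a number of a shift passes 1 or a number of a turn 1, either way. A call with a gripper value outside its range is refused whole. The fingers move at their own pace and stop on an object; FORCE is the grip in N (left out, the last holds). Time passes only in rows, so rows that do not move let the fingers close. It gives the time, the measured TCP pose, the force and the opening at its end, in the units of the state.
- get_state(): the state, without advancing time (a new reading comes with each control period).
- eyes.get_image(name): name is "scene" or "side" or "wrist"; returns (picture, depth): 400x640x3 uint8, red, green, blue; 400x640 float32, m along the optical axis (not along the pixel's ray), 0 where there is no reading.
- eyes.camera_params(name): a dict with "camera_matrix" (3x3 intrinsics, pixels), "pose" (4x4, takes a point from camera to world coordinates); the wrist camera has in their place "mount" (4x4, takes a point from camera to tool coordinates, whose origin is the TCP and whose axes are the flange's). Camera axes: x right, y down, z forward; pixel columns grow to the right and rows downward; lengths in m; the calibration is good to about 2 mm. A picture is of the moment at which its call begins: read the wrist's pose just before it. camera_params takes no time and is no camera call.
- job.close_job(): hands the job in, once; it reports no verdict.
The state is a dict: "time": time; "joint_positions": joint angles; "qd": joint speeds; "joint_torque": joint torques, N m; "position": TCP position; "tool_rot": TCP orientation; "ft_force": force on the tool from outside, world axes, zero at the start; "torque": the same for the moment, N m; "grip_width": opening from 0.0 (shut) to 1.0 (fully open).
Only numpy, scipy, OpenCV 4.12 (cv2) and the standard library are available. Lean on these libraries where they do the work, as an engineer would, in place of code of your own. Each camera call takes 0.05 s, during which the arm holds its last target. There are 200 camera calls.

## Working session

There is one attempt and no reset: what is moved stays moved. The work goes in short steps, Python scripts to look and compute and a shell command to move; the robot and the scene stay as the last step left them, time stands still between calls to the robot, and variables do not carry over. Pictures are saved under pics/ and viewed, about 8 in all and at most 12, crops included, and the job is handed in when it is done.

```bash
mkdir -p pics; python3 - <<'E'
from bench import get_state, eyes
import cv2,numpy as np
s=get_state();print(s['time'],s['position'],s['tool_rot'],s['grip_width'])
for n in ['scene','side']:
    p,d=eyes.get_image(n);np.savez('pics/'+n,p=p,d=d)
    cv2.imwrite(f'pics/{n}1.png',p[:,:,::-1]);c=eyes.camera_params(n);print(n,np.round(c['camera_matrix'],1).tolist(),np.round(c['pose'],3).tolist())
print(np.round(eyes.camera_params('wrist')['mount'],3).tolist())
E
```

```text
0.0 [ 6.49441020e-01 -3.63703398e-05  2.21480275e-01] [-2.22045549 -2.22065341  0.0022489 ] 0.9964970022394669
scene [[419.5, 0.0, 323.1], [0.0, 419.5, 198.6], [0.0, 0.0, 1.0]] [[-0.786, 0.543, -0.295, 0.87], [0.618, 0.681, -0.393, 0.397], [-0.012, -0.491, -0.871, 0.875], [0.0, 0.0, 0.0, 1.0]]
side [[432.3, 0.0, 313.3], [0.0, 432.3, 202.6], [0.0, 0.0, 1.0]] [[0.992, -0.085, 0.095, 0.504], [-0.127, -0.658, 0.742, -0.624], [-0.0, -0.749, -0.663, 0.721], [0.0, 0.0, 0.0, 1.0]]
[[0.001, -0.953, -0.303, 0.084], [1.0, 0.0, 0.001, -0.001], [-0.001, -0.303, 0.953, -0.163], [0.0, 0.0, 0.0, 1.0]]
```

View pics/scene1.png

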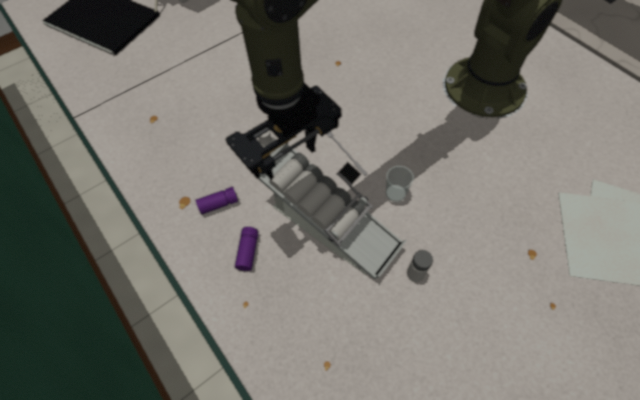

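View pics/side1.png

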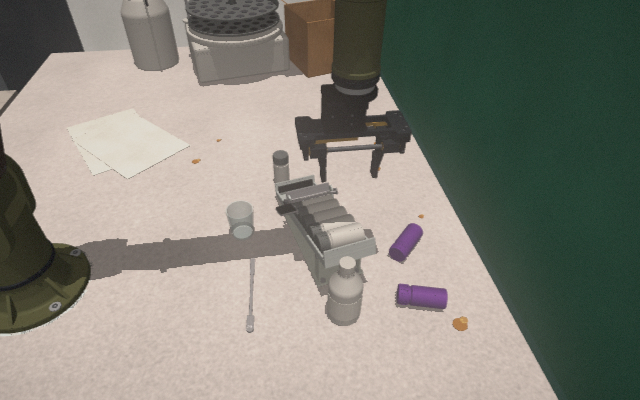

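Scene view: the chute runs from (275,170), high end, to (385,255), outlet. The dark pad is at about (348,173), the beaker at (398,185), and the full jar at (421,264). The purple jars at (217,200) and (246,248) are decoys.
Side view: pad at about (286,210), wash bottle (344,292), beaker (240,218), spatula (251,290).
The lever pad could be confused with the black gripper fingers at scene (310,140), the black notebook at (100,20), or the dark shadows. I choose (348,173), since it sits beside the chute on an arm.

```bash
cat > h.py <<'E'
import numpy as np,cv2
from bench import eyes
def cloud(n,d):
    c=eyes.camera_params(n);K=c['camera_matrix'];T=c['pose']
    v,u=np.mgrid[:400,:640]
    P=np.stack([(u-K[0,2])/K[0,0]*d,(v-K[1,2])/K[1,1]*d,d],-1)
    return P@T[:3,:3].T+T[:3,3]
def ray(n,uv):
    c=eyes.camera_params(n);r=np.linalg.inv(c['camera_matrix'])@[*uv,1.];T=c['pose']
    r=T[:3,:3]@r;return T[:3,3],r/np.linalg.norm(r)
def tri(a,b):
    (p,r),(q,s)=a,b;t=np.linalg.lstsq(np.c_[r,-s],q-p,rcond=None)[0]
    return (p+r*t[0]+q+s*t[1])/2,np.linalg.norm(p+r*t[0]-q-s*t[1])
E
python3 - <<'E'
from h import *
reg={'scene':(330,155,368,190),'side':(268,198,300,222)};R={}
for n,(a,b,c,e) in reg.items():
    z=np.load(f'pics/{n}.npz');p,d=z['p'],z['d'];m=np.zeros((400,640),np.uint8)
    m[b:e,a:c]=(p[b:e,a:c].max(2)<60)*255
    k,l,st,ce=cv2.connectedComponentsWithStats(m);i=1+np.argmax(st[1:,4]);M=l==i
    W=cloud(n,d);P=W[M&(d>0)];print(n,'pad px',ce[i],st[i],'mean',P.mean(0).round(4),'med',np.median(P,0).round(4),'zrange',np.percentile(P[:,2],[5,95]).round(3))
    q=P-P.mean(0);print(' normal',np.linalg.svd(q,full_matrices=0)[2][2].round(3),cv2.minAreaRect(P[:,:2].astype(np.float32)))
    R[n]=ray(n,ce[i])
print('tri',tri(R['scene'],R['side']))
# chute outline
for n in reg:
    z=np.load(f'pics/{n}.npz');W=cloud(n,z['d']);m=(z['d']>0)&(W[...,2]>.03)&(W[...,2]<.15)&(W[...,0]>.5)&(W[...,0]<.8)&(abs(W[...,1])<.25)
    k,l,st,ce=cv2.connectedComponentsWithStats(m.astype(np.uint8))
    for i in range(1,k):
        if st[i,4]>60: print(n,ce[i].round(),st[i,4],W[l==i].mean(0).round(3),cv2.minAreaRect(W[l==i][:,:2].astype(np.float32)))
s=np.load('pics/scene.npz')['p'][120:300,230:450,::-1];t=np.load('pics/side.npz')['p'][150:330,210:430,::-1]
cv2.imwrite('pics/crop.png',cv2.resize(np.hstack([s,t]),None,fx=1.8,fy=1.8,interpolation=2))
E
```

```text
scene pad px [348.79475983 173.16157205] [339 164  21  20 229] mean [0.5326 0.0408 0.119 ] med [0.5326 0.041  0.1193] zrange [0.113 0.125]
 normal [-0.094  0.345  0.934] ((0.5325340628623962, 0.04080763831734657), (0.035252224653959274, 0.033545926213264465), 12.793899536132812)Traceback (most recent call last):
  File "<stdin>", line 6, in <module>
    return _wrapfunc(a, 'argmax', axis=axis, out=out, **kwds)
    return bound(*args, **kwds)
ValueError: attempt to get argmax of an empty sequence
```

```bash
python3 - <<'E'
from h import *
reg={'scene':(330,155,368,190,60),'side':(268,198,300,222,85)};R={}
for n,(a,b,c,e,th) in reg.items():
    z=np.load(f'pics/{n}.npz');p,d=z['p'],z['d'];m=np.zeros((400,640),np.uint8)
    m[b:e,a:c]=(p[b:e,a:c].max(2)<th)*255
    k,l,st,ce=cv2.connectedComponentsWithStats(m)
    if k<2: print(n,p[b:e,a:c].max(2).min());continue
    i=1+np.argmax(st[1:,4]);M=l==i
    W=cloud(n,d);P=W[M&(d>0)];print(n,'pad px',ce[i],st[i],'med',np.median(P,0).round(4))
    R[n]=ray(n,ce[i])
if len(R)==2: print('tri',tri(R['scene'],R['side']))
for n in reg:
    z=np.load(f'pics/{n}.npz');W=cloud(n,z['d']);m=(z['d']>0)&(W[...,2]>.03)&(W[...,2]<.16)&(W[...,0]>.45)&(W[...,0]<.85)&(abs(W[...,1])<.3)
    k,l,st,ce=cv2.connectedComponentsWithStats(m.astype(np.uint8))
    for i in range(1,k):
        if st[i,4]>60: print(n,ce[i].round(),st[i,4],W[l==i].mean(0).round(3),'zmax',W[l==i][:,2].max().round(3),cv2.minAreaRect(W[l==i][:,:2].astype(np.float32)))
s=np.load('pics/scene.npz')['p'][120:300,230:450,::-1];t=np.load('pics/side.npz')['p'][150:330,210:430,::-1]
cv2.imwrite('pics/crop.png',cv2.resize(np.hstack([s,t]),None,fx=1.8,fy=1.8,interpolation=2))
E
```

```text
scene pad px [348.79475983 173.16157205] [339 164  21  20 229] med [0.5326 0.041  0.1193]
side pad px [285.55944056 208.14685315] [277 202  19  12 143] med [0.5313 0.0376 0.1201]
tri (array([0.53177766, 0.04040666, 0.11791175]), np.float64(0.0006239850510319442))
scene [266. 139.] 152 [ 0.623 -0.137  0.132] zmax 0.152 ((0.6174165606498718, -0.1429293155670166), (0.03149248659610748, 0.03922436013817787), 75.29011535644531)
scene [280. 149.] 87 [ 0.612 -0.101  0.122] zmax 0.136 ((0.6146137118339539, -0.10767902433872223), (0.05277220904827118, 0.02864946611225605), 11.36978816986084)
scene [328. 204.] 6699 [0.604 0.058 0.087] zmax 0.131 ((0.58427894115448, 0.06486470252275467), (0.1527588814496994, 0.33169183135032654), 10.1033935546875)
scene [392. 188.] 132 [0.455 0.103 0.057] zmax 0.078 ((0.4547204375267029, 0.09986726939678192), (0.04098297655582428, 0.008957305923104286), 89.40461730957031)
scene [216. 198.] 483 [ 0.778 -0.137  0.036] zmax 0.042 ((0.7772031426429749, -0.13967794179916382), (0.035293128341436386, 0.09200546890497208), 75.72649383544922)
scene [246. 246.] 594 [0.78
[... 403 characters left out ...]
736600876, 0.04207745939493179), 29.493070602416992)
side [329. 239.] 6634 [ 0.609 -0.031  0.099] zmax 0.152 ((0.5926262140274048, 0.024605661630630493), (0.1499217301607132, 0.41382336616516113), 11.788346290588379)
side [251. 214.] 115 [0.455 0.094 0.06 ] zmax 0.078 ((0.45591843128204346, 0.0973871499300003), (0.04547496512532234, 0.01156910602003336), 89.82767486572266)
side [407. 238.] 484 [0.79  0.    0.036] zmax 0.042 ((0.7921942472457886, 0.0039988234639167786), (0.09478101134300232, 0.03550930693745613), 46.156944274902344)
side [423. 293.] 662 [ 0.779 -0.146  0.037] zmax 0.042 ((0.7797794342041016, -0.14220334589481354), (0.033609215170145035, 0.09166190773248672), 74.1561508178711)
```

View pics/crop.png

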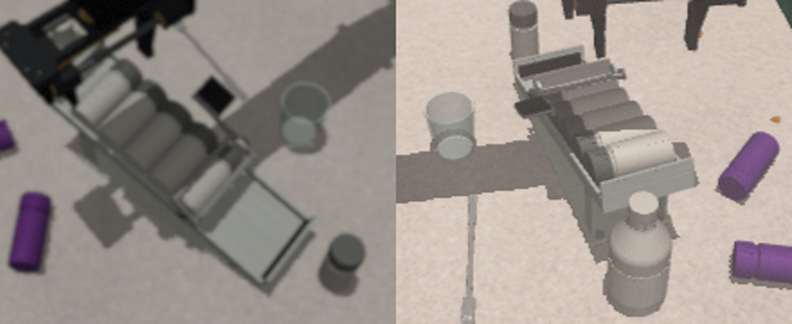

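Crop: the black pad on its side arm is confirmed, beside the chute at crop-left (214,95). Depth and triangulation agree to about 1–3 mm: (0.532, 0.0405, 0.119), tilted about 21°, as it should be with the lever up. Uphill yaw is about -77°. I'll shut the fingers, move over the pad (target xy 0.532, 0.032) and turn -13° to line up.

```bash
python3 -m jog '[[[0,0.3,-1,0,0],[0,0.3,-1,0,0],[0,0.2,-0.94,0,0],[0,0,0,0,-1],[0,0,0,0,-1],[0,0,0,0,-0.6],[0,0,0,0.6,0],[0,0,0,0.6,0],[0,0,0,0,0]]]' 10
python3 - <<'E'
from h import *
from bench import get_state
from scipy.spatial.transform import Rotation as Ro
s=get_state();print(s['time'],s['position'],s['ft_force'],s['grip_width']);print(Ro.from_rotvec(s['tool_rot']).as_matrix().round(3))
p,d=eyes.get_image('side');q,e=eyes.get_image('scene')
cv2.imwrite('pics/c2.png',cv2.resize(np.hstack([q[100:300,230:450,::-1],p[120:320,200:420,::-1]]),None,fx=1.8,fy=1.8,interpolation=2))
# dispenser yaw: rail-level edges beyond pad, outlet part in scene view
z=np.load('pics/scene.npz');W=cloud('scene',z['d']);m=(z['d']>0)&(W[...,2]>.022)&(W[...,2]<.08)&(W[...,1]>.09)&(W[...,1]<.23)&(W[...,0]>.48)&(W[...,0]<.7)
k,l,st,ce=cv2.connectedComponentsWithStats(m.astype(np.uint8))
i=1+np.argmax(st[1:,4]);print(cv2.minAreaRect(W[l==i][:,:2].astype(np.float32)))
o,r=ray('side',(347,262));print('bottle top',o+r*(.15-o[2])/r[2])
E
```

```text
time: 1.23
position: [0.5306, 0.0318, 0.1724]
tool_rot: [-1.953, -2.456, 0.005]
ft_force: [0.6, -0.2, -0.6]
grip_width: 0.062
1.225 [0.53061317 0.03176102 0.17238969] [ 0.58436134 -0.23967896 -0.58358813] 0.061751535742635644
[[-0.225  0.974 -0.005]
 [ 0.974  0.225 -0.   ]
 [ 0.001 -0.005 -1.   ]]
((0.5788933038711548, 0.16828180849552155), (0.11354228109121323, 0.12151121348142624), 11.497241973876953)
bottle top [ 0.62405239 -0.14596655  0.15      ]
```

View pics/c2.png

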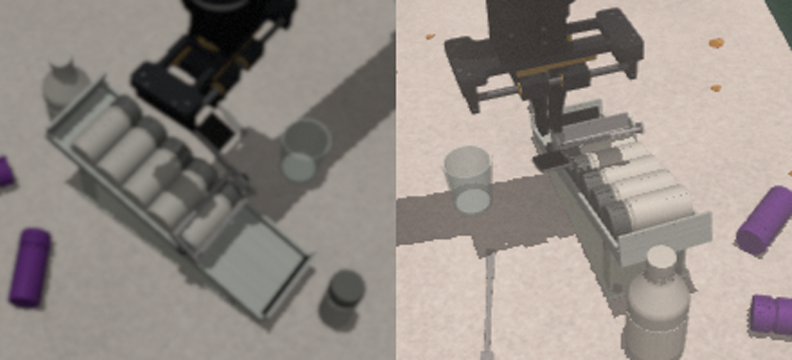

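The fingers stand over the pad and look clear of the rail. The wash bottle is at about (0.62, -0.15), well away. Pressing in steps, watching the force.

```bash
python3 -m jog '[[[0,0,0,0.8,0],[0,0,0,0.3,0],[0,0,0,0.3,0],[0,0,0,0.3,0],[0,0,0,0.3,0],[0,0,0,0.2,0],[0,0,0,0,0]]]'
```

```text
time: 2.2
position: [0.5331, 0.0311, 0.0866]
tool_rot: [1.956, 2.457, 0.0]
ft_force: [0.9, -1.2, 3.1]
grip_width: 0.004
```

```bash
python3 -m jog '[[[0,0,0,0.15,0],[0,0,0,0.05,0],[0,0,0,0,0]]]'
```

```text
time: 2.58
position: [0.5329, 0.0316, 0.0789]
tool_rot: [1.955, 2.457, 0.0]
ft_force: [1.4, -4.2, 4.1]
grip_width: 0.006
```

```bash
python3 -m jog '[[[0,0,0,0.05,0],[0,0,0,0,0]]]'
```

```text
time: 2.82
position: [0.533, 0.0317, 0.0772]
tool_rot: [1.955, 2.458, 0.001]
ft_force: [1.0, -5.5, 6.7]
grip_width: 0.003
```

```bash
python3 -m jog '[[[0,0,0,0.06,0],[0,0,0,0,0],[0,0,0,0,0],[0,0,0,0,0],[0,0,0,0,0],[0,0,0,0,0],[0,0,0,0,0]]]'
python3 - <<'E'
from h import *
p,d=eyes.get_image('side');q,e=eyes.get_image('scene')
cv2.imwrite('pics/c3.png',cv2.resize(np.hstack([q[100:300,230:450,::-1],p[120:320,200:420,::-1]]),None,fx=1.8,fy=1.8,interpolation=2))
E
```

```text
time: 3.7
position: [0.5331, 0.0317, 0.0767]
tool_rot: [1.955, 2.457, 0.001]
ft_force: [-2.9, -4.3, 17.4]
grip_width: 0.004
```

View pics/c3.png

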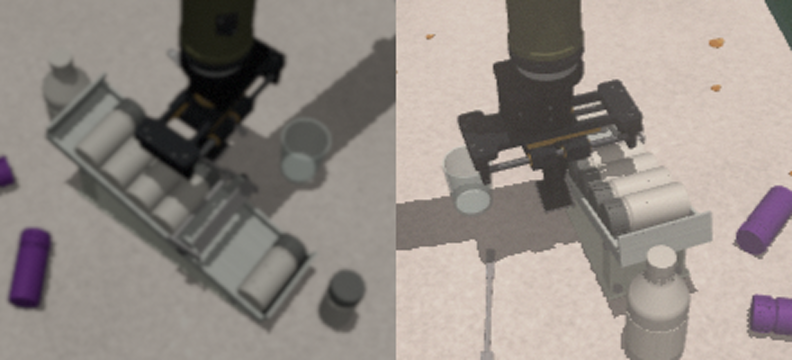

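The lever is on its stop (17 N), and the first jar lies in the tray at the end stop, crop (275,270). Now I let the lever all the way up.

```bash
python3 -m jog '[[[0,0,0,-0.3,0],[0,0,0,-0.3,0],[0,0,0,-0.3,0],[0,0,0,-0.4,0],[0,0,0,-0.9,0],[0,0,0,-0.2,0],[0,0,0,0,0],[0,0,0,0,0],[0,0,0,0,0],[0,0,0,0,0]]]'
python3 -m jog '[[[0,0,0,0,0],[0,0,0,0,0],[0,0,0,0,0],[0,0,0,0,0]]]'
python3 - <<'E'
from h import *
p,d=eyes.get_image('side');q,e=eyes.get_image('scene')
for n,D,I,(a,b,c,f) in (('scene',e,q,(330,155,368,190)),('side',d,p,(268,198,300,222))):
    W=cloud(n,D);m=np.zeros((400,640),bool);m[b:f,a:c]=I[b:f,a:c].max(2)<85;m&=(abs(W[...,2]-.119)<.012);print(n,m.sum(),np.median(W[m],0))
cv2.imwrite('pics/c4.png',cv2.resize(np.hstack([q[100:300,230:450,::-1],p[120:320,200:420,::-1]]),None,fx=1.8,fy=1.8,interpolation=2))
E
```

```text
time: 5.05
position: [0.532, 0.0319, 0.1694]
tool_rot: [-1.955, -2.458, 0.001]
ft_force: [0.4, -0.7, -0.2]
grip_width: 0.005
time: 5.55
position: [0.5324, 0.032, 0.1702]
tool_rot: [1.956, 2.459, 0.0]
ft_force: [0.0, 0.7, -0.3]
grip_width: 0.009
scene 289 [0.53398304 0.04205108 0.1188593 ]
side 135 [0.53136436 0.03581957 0.12075401]
```

View pics/c4.png

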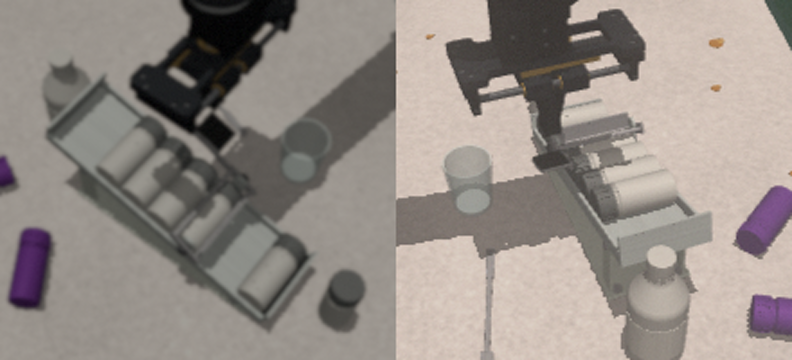

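The pad is back at 0.119, the row has moved up with four jars behind the gate, and jar 1 is still in the tray. I repeat the same stroke: 2.4 units down, then hold.

```bash
python3 -m jog '[[[0,0,0,0.8,0],[0,0,0,0.3,0],[0,0,0,0.3,0],[0,0,0,0.3,0],[0,0,0,0.3,0],[0,0,0,0.2,0],[0,0,0,0.1,0],[0,0,0,0.05,0],[0,0,0,0.05,0],[0,0,0,0,0]]]'
python3 -m jog '[[[0,0,0,0,0],[0,0,0,0,0],[0,0,0,0,0],[0,0,0,0,0],[0,0,0,0,0],[0,0,0,0,0],[0,0,0,0,0]]]'
python3 - <<'E'
from h import *
p,d=eyes.get_image('side');q,e=eyes.get_image('scene')
cv2.imwrite('pics/c5.png',cv2.resize(np.hstack([q[100:300,230:450,::-1],p[120:320,200:420,::-1]]),None,fx=1.8,fy=1.8,interpolation=2))
E
```

```text
time: 6.9
position: [0.5337, 0.0311, 0.0765]
tool_rot: [1.955, 2.456, 0.001]
ft_force: [-2.0, -4.1, 14.9]
grip_width: 0.005
time: 7.78
position: [0.5336, 0.0311, 0.0765]
tool_rot: [1.955, 2.456, 0.001]
ft_force: [-2.3, -5.3, 13.6]
grip_width: 0.001
```

View pics/c5.png

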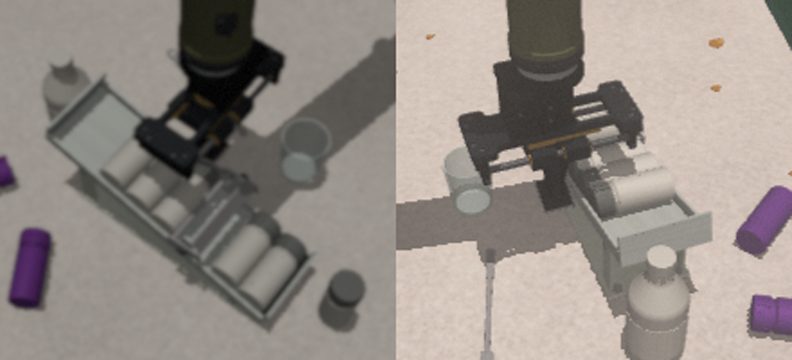

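Two jars are now in the tray, at crop (243,250) and (275,272). I release the lever and retreat well above it.

```bash
python3 -m jog '[[[0,0,0,-0.3,0],[0,0,0,-0.3,0],[0,0,0,-0.3,0],[0,0,0,-0.4,0],[0,0,0,-0.9,0],[0,0,0,-0.8,0],[0,0,0,-0.8,0],[0,0,0,0,0],[0,0,0,0,0],[0,0,0,0,0]]]'
python3 -m jog '[[[0,0,0,0,0],[0,0,0,0,0],[0,0,0,0,0],[0,0,0,0,0]]]'
python3 - <<'E'
from h import *
p,d=eyes.get_image('side');q,e=eyes.get_image('scene')
for n,D,I,(a,b,c,f) in (('scene',e,q,(330,155,368,190)),('side',d,p,(268,198,300,222))):
    W=cloud(n,D);m=np.zeros((400,640),bool);m[b:f,a:c]=I[b:f,a:c].max(2)<85;m&=(abs(W[...,2]-.119)<.012);print(n,m.sum(),np.median(W[m],0))
W=cloud('scene',e);pad=np.array([.532,.0405]);xd=np.array([.225,-.974]);yd=np.array([.974,.225]);o=pad-.041*xd+.075*yd
X=(W[...,:2]-o)@xd;Y=(W[...,:2]-o)@yd
for a in np.arange(-.12,.17,.01):
    m=(abs(X-a)<.003)&(abs(Y)<.03)&(e>0);print(round(a,3),W[m][:,2].max().round(3) if m.any() else None,end=' | ')
cv2.imwrite('pics/c6.png',cv2.resize(np.hstack([q[100:300,230:450,::-1],p[120:320,200:420,::-1]]),None,fx=1.8,fy=1.8,interpolation=2))
E
```

```text
time: 9.12
position: [0.5314, 0.0319, 0.2247]
tool_rot: [-1.954, -2.457, 0.003]
ft_force: [-0.0, 0.3, -0.2]
grip_width: 0.003
time: 9.62
position: [0.5324, 0.032, 0.2262]
tool_rot: [1.956, 2.459, 0.0]
ft_force: [-0.3, -0.4, -0.4]
grip_width: 0.008
scene 288 [0.5339914  0.04122328 0.11840109]
side 134 [0.53133845 0.03696406 0.12048243]
-0.12 0.058 | -0.11 0.062 | -0.1 0.064 | -0.09 0.059 | -0.08 0.069 | -0.07 0.074 | -0.06 0.074 | -0.05 0.068 | -0.04 0.097 | -0.03 0.089 | -0.02 0.086 | -0.01 0.089 | -0.0 0.101 | 0.01 0.341 | 0.02 0.342 | 0.03 0.342 | 0.04 0.341 | 0.05 0.341 | 0.06 0.34 | 0.07 0.34 | 0.08 0.341 | 0.09 0.099 | 0.1 0.079 | 0.11 0.08 | 0.12 0.084 | 0.13 0.088 | 0.14 0.088 | 0.15 0.093 | 0.16 0.095 | 0.17 0.097 |
```

View pics/c6.png

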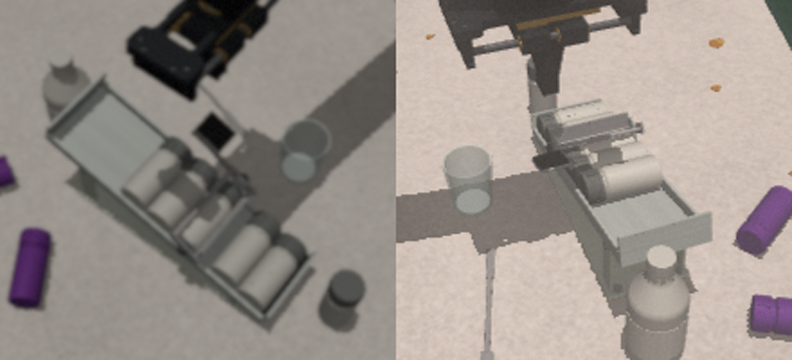

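The picture shows two jars in the tray, three behind the shut gate, and the pad up. The bystanders look unmoved.

```bash
python3 -c "
from bench import job
print(job.close_job())"
```

```text
the job is handed in; nothing more can be done
None
```

I let two jars out with two full lever strokes, using the shut fingertips, and then handed the job in at about 9.7 s. Each press went down to the stop and was held for about 0.8 s or more. The highest force I read was 17 N at the wrist. I let the lever come all the way up after each stroke.

**Last checks:**
- **Tray:** two jars lie in it, with jar tops at about dispenser x = -0.10 and -0.065, which matches the expected resting places.
- **Row:** three jars are behind the shut gate.
- **Lever:** the pad is back at a height of 0.118–0.120 m, where it started.
- **Surroundings:** the bystanders look unmoved by eye; I did not measure them. The robot stands clear, with the tool at a height of 0.226 m.

**Disagreements:** the two cameras put the pad about 3–6 mm apart along the bench, most likely because the side view only partly sees it. The chute's direction came out between 10° and 13° across fits, and I used 13°. Neither affected the result. No check failed.

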